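# Face the printed brace to the scanner

### The job

Get the printed brace on the turntable scanned: with one finger, gently push a spoke of the turntable round until the brace's long open side faces straight at the scanner, then press the start button all the way down and let it go. Do not touch the brace itself or press the button before the brace faces the scanner, do not spin the turntable fast, and leave everything else where it stands.

Things in the scene. Friction and masses are not known exactly. Their poses are not given: they have to be found in the camera images.
- turntable: fixed grey foot of the turntable; origin on the table on the turning axis. On it turns an aluminium platter (170 mm across, its rubber-matted top 36 mm above the table) with four straight bare steel spokes at right angles, each reaching out to 160 mm from the axis, 14 mm wide, between 16 and 40 mm above the table, bare table below them
- platter (a joint): angle of the platter with its spokes on the foot, rad, growing anticlockwise seen from above; at 0 the spokes lie along the +x, +y, -x, -y axes of turntable. Turns either way without a stop, with drag (about 1 N pushed at 120 mm from the axis), and stays where it is left
- brace: the white printed brace standing loose, upright near the middle of the platter and turning with it: a C-shaped shell 115 mm tall with a 4 mm wall, widening in steps from 72 mm across at the foot to 90 mm at the top; origin at the middle of its underside on the shell's axis, z up. Its one long open side (a full-height gap a little under a third of the way round) looks along its own +x
- scanner_eye (a point): point midway between the two lenses on the front of the scanner, a white 150 mm wide head on a post, fixed beyond the turntable about 225 mm from its axis and looking at it; 115 mm above the table, head top at 140 mm
- start_top (a point): middle of the top face of the start button, a round grey push button 36 mm across, top 22 mm above the table when up, in a black round housing (52 mm across, 12 mm high) fixed to the table left or right of the turntable; pressed straight down
- start (a joint): travel of the start button, m: 0 when up, 0.006 when fully down (5 N); springs back
- nozzle_tray: bystander, fixed: small open black tray 90 x 70 x 30 mm on the other side of the turntable from the start button; origin under its centre
- cutters: bystander, loose: flush cutters about 150 mm long lying on the table, 14 mm high; origin under the pivot end of the handles
- scraper: bystander, loose: scraper 200 mm long lying flat along its x axis
- glue_stick: bystander, loose: standing white tube with a cap, 30 mm across, 90 mm tall; origin under its centre
- test_print: bystander, loose: small white boat-shaped test print 50 x 30 x 32 mm; origin under its centre
- spare_brace: bystander, loose: smaller spare brace of the same shape, 92 mm tall, standing on the table, not to be used; origin under its centre
- solvent_bottle: bystander, loose: standing white capped bottle 60 mm across, 150 mm tall; origin under its centre

How it is judged:
On the way, in this order (a step that is already met when the one before it is completed fails the run):
1. the brace's open side faces the scanner and the turntable is still (x of scanner_eye in the frame of brace above 0.1 m and y of scanner_eye in the frame of brace between -0.05 and 0.05 m and velocity of joint platter between -0.05 and 0.05 rad/s), for 0.3 s.
2. the start button is pressed down while the brace faces the scanner (value of joint start above 0.0045 m and x of scanner_eye in the frame of brace above 0.1 m and y of scanner_eye in the frame of brace between -0.05 and 0.05 m), for 0.05 s.
At the end, for the whole second after the job is handed in: the line straight out of the middle of the brace's open side passes within 50 mm to either side of the scanner's eye (about 12 degrees), the brace stands upright on the platter within 20 mm of its axis, the turntable is still, and the start button has been pressed at least 4.5 mm and is up again (all of step 1 and value of joint start below 0.0015 m and angle between brace's own z axis and vertical below 0.1 rad and horizontal distance between brace and turntable below 0.02 m and height (world z) of brace between 0.03 and 0.042 m); the robot touches nothing.
It fails at once if the robot touches the brace (contact force between any of the fingers, the arm and brace above 0.3 N).
It fails at once if the brace is lifted, carried off the middle of the platter or tipped (height (world z) of brace above 0.048 m or horizontal distance between brace and turntable above 0.025 m or angle between brace's own z axis and vertical above 0.25 rad).
It fails at once if the turntable is spun fast (over 2.5 rad/s) (velocity of joint platter above 2.5 rad/s or velocity of joint platter below -2.5 rad/s).
It fails at once if the start button is pressed while the brace does not face the scanner (value of joint start above 0.003 m and not (x of scanner_eye in the frame of brace above 0.1 m and y of scanner_eye in the frame of brace between -0.05 and 0.05 m)).
It fails at once if a bystander is moved (over 20 mm) (distance of any of cutters, scraper, glue_stick, test_print, spare_brace, solvent_bottle from where it was at the start of the episode above 0.02 m).
It also fails if it takes over 70 s, if anything falls off the work surface, if the arm or the gripper's body presses on something with over 40 N, if the wrist force passes 120 N, or if a joint passes its speed limit or range.

### The arm

A 7-joint arm with a two-finger parallel gripper is mounted at the origin on the work surface. World frame = base frame: x ahead of the robot, y to its left, z up, the work surface at z = 0. Lengths are in m, angles in rad, forces in N, time in s.
With the tool pointing down it reaches from about 0.425 to 0.925 m from the base axis. Payload 6.8 kg.
Tool frame: the origin (TCP) lies on the front face of the gripper's body, between the roots of the fingers; the fingertips stand 73 mm ahead of it and the grasp point (between the pads) lies 54 mm ahead of it (env.nose_length is the distance from the TCP to the fingertips, in m); z points along the fingers, y is the line along which they close (so a half turn about z gives the same grasp; the last joint's range is limited). The gripper opens to 85 mm and grips with 20 to 120 N. Pads are 22 mm wide; open, the fingers measure 114 mm over their backs; the gripper's body (76 mm by 85 mm) begins 54 mm behind the grasp point. The pads swing forward as they close: fully open they stand 13 mm farther back than shut.
Start: joints at [-1.37, 0.477, 0.022, 1.555, -0.011, 1.109, -0.083], TCP at [0.205, 0.643, 0.304] pointing down, gripper open.
Joint ranges: [-2.96, 2.96], [-0.34, 2.1], [-1.41, 1.46], [0.24, 2.44], [-1.37, 4.51], [0.17, 1.92], [-2.96, 2.96]. Speed limits (rad/s): [2.39, 2.39, 3.14, 3.14, 3.14, 3.14, 3.14].

### API

Orientations are given as a unit quaternion [w, x, y, z].
In Python, from cell import env, kin, camera, calibration, job gives the robot as it stands. The module is installed in compiled form; this text tells all that it offers. Calls block until the motion is done:
- env.reach(position, orientation): joint-space move of the TCP to a pose.
- env.movel(position, velocity=0.15, rot=None, stop_force=None): straight line of the TCP; rot=None keeps the orientation; velocity is the mean speed in m/s. With stop_force (N) it stops when the force on the tool has changed by that much, and returns True; else False.
- env.goto_joints(angles): joint-space move.
- env.grip(opening, f_grip=None): finger opening in m; f_grip is the grip in N (None keeps the last); returns when the fingers have stopped.
- env.dwell(seconds).
- kin.inverse_kinematics(position, orientation): joint angles nearest the present ones, or None.
- env.get_state(): the state.
- camera(name): name is "scene" or "top"; returns (picture, depth): 420x560x3 uint8, blue, green, red; 420x560 float32, m along the optical axis (not along the pixel's ray), 0 where there is no reading.
- calibration(name): a dict with "fx", "fy", "cx", "cy" (pixels), "rvec" (rotation vector, rad) and "tvec" (3), from world to camera coordinates, as OpenCV has them. Camera axes: x right, y down, z forward; pixel columns grow to the right and rows downward; lengths in m; the calibration is good to about 2 mm. A picture is of the moment at which its call begins. calibration takes no time and is no camera call.
A pose or a line that the arm cannot do raises env.PlanningError and nothing moves.
- job.job_done(): hands the job in; it is judged then, once.
The state is a dict: "time": time; "qpos": joint angles; "joint_velocities": joint speeds; "joint_torque": joint torques, N m; "tcp_pos": TCP position; "orientation": TCP orientation; "force": force on the tool from outside, world axes, zero at the start; "torque": the same for the moment, N m; "opening": finger opening in m; "gripper_force": force on a finger pad.
Only numpy, scipy, OpenCV 4.12 (cv2) and the standard library are available. Lean on these libraries where they do the work, as an engineer would, in place of code of your own. Each camera call takes 0.05 s, during which the arm holds its last target. There are 200 camera calls.

## Working session

There is one attempt and no reset: what is moved stays moved. The work goes in short steps, each a Python script; the robot and the scene stay as the last script left them, time stands still between calls to the robot, and variables do not carry over. Pictures are saved under pics/ and viewed, at most 10 in all, crops included, and the job is handed in when it is done.

```bash
mkdir -p pics; cat > h.py <<'E'
import numpy as np, cv2
from cell import env, kin, camera, calibration, job
def cam(n):
    c=calibration(n); R=cv2.Rodrigues(np.array(c["rvec"],float))[0]; return c,R,np.array(c["tvec"],float).ravel()
def cloud(n,depth):
    c,R,t=cam(n); v,u=np.indices(depth.shape); z=depth
    P=np.stack([(u-c["cx"])/c["fx"]*z,(v-c["cy"])/c["fy"]*z,z],-1)
    W=(P-t)@R; W[z<=0]=np.nan; return W
def onplane(n,u,v,h):
    c,R,t=cam(n); d=R.T@np.array([(u-c["cx"])/c["fx"],(v-c["cy"])/c["fy"],1]); o=-R.T@t
    return o+d*(h-o[2])/d[2]
E
python3 - <<'E'
from h import *
for n in("scene","top"):
    p,d=camera(n); cv2.imwrite(f"pics/{n}0.png",p); np.save(f"{n}0.npy",d)
    c,R,t=cam(n); print(n,-R.T@t,c["fx"])
s=env.get_state(); print(s["orientation"],s["time"])
E
```

```text
scene [ 1.3775814  -0.0882582   0.87650817] 415.4041894121251
top [ 0.26088262 -0.09266802  1.30154342] 511.4961735579603
[-7.96822940e-05  1.53773318e-01  9.88105799e-01 -8.31088806e-04] 0.1
```

View pics/top0.png

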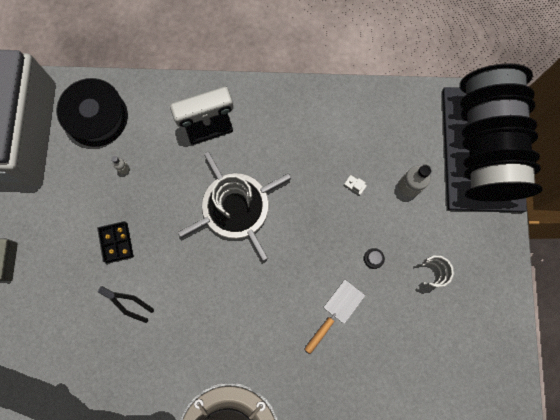

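View pics/scene0.png

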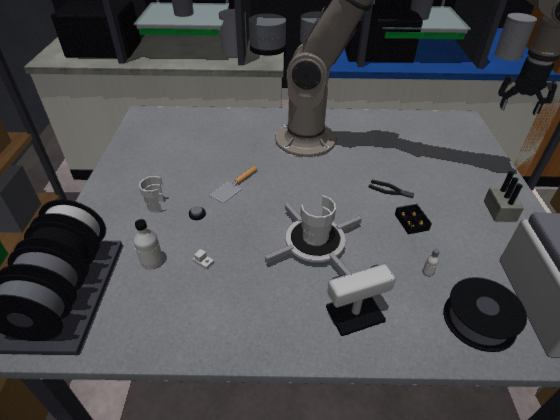

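```bash
python3 - <<'E'
from h import *
d=np.load("top0.npy"); W=cloud("top",d)
p=cv2.imread("pics/top0.png")
cv2.imwrite("pics/crop1.png",cv2.resize(p[80:270,165:300],None,fx=4,fy=3.1*4/3.1,interpolation=cv2.INTER_CUBIC)[:600+160][:760][::1][:,:540][:600])
for nm,u,v,h in [("spokeA",209,155,.04),("spokeB",289,179,.04),("spokeC",265,259,.04),("spokeD",181,235,.04),("btn",374,258,.022),("tray",116,242,.03)]:
    print(nm,onplane("top",u,v,h).round(3),W[v,u].round(3))
A=[onplane("top",*q,.04)[:2] for q in[(209,155),(289,179),(265,259),(181,235)]]
c0=np.mean(A,0);print("axis",c0)
for dd in A: print(np.degrees(np.arctan2(*(dd-c0)[::-1])),np.linalg.norm(dd-c0))
# scanner
m=(W[...,2]>.1)&(np.abs(W[...,0]-.77)<.2)&(np.abs(W[...,1]-.0)<.2)
for n in("top","scene"):
    d=np.load(n+"0.npy"); W=cloud(n,d); r=np.hypot(W[...,0]-c0[0],W[...,1]-c0[1])
    S=W[(W[...,2]>.128)&(W[...,2]<.16)&(r>.15)&(r<.33)]
    print(n,"scanner",len(S),S.mean(0),cv2.minAreaRect(S[:,:2].astype(np.float32)*1000))
    for lo,hi in((.04,.07),(.07,.1),(.1,.147),(.14,.16)):
        B=W[(W[...,2]>lo)&(W[...,2]<hi)&(r<.07)]
        a=np.degrees(np.arctan2(B[:,1]-c0[1],B[:,0]-c0[0])); print(lo,np.histogram(a,18,(-180,180))[0],B.mean(0).round(3))
E
```

```text
spokeA [0.69  0.081 0.04 ] [0.69  0.081 0.04 ]
spokeB [ 0.632 -0.127  0.04 ] [ 0.635 -0.128  0.028]
spokeC [ 0.424 -0.073  0.04 ] [ 0.424 -0.073  0.037]
spokeD [0.477 0.139 0.04 ] [0.477 0.139 0.041]
btn [ 0.438 -0.347  0.022] [ 0.437 -0.345  0.028]
tray [0.456 0.303 0.03 ] [0.458 0.309 0.013]
axis [0.55563096 0.00497912]
29.708211676258813 0.15432841031455777
-60.090662814376024 0.15276988054783897
-149.30223037117682 0.15323516952294117
120.31735225005552 0.15542412279686865
top scanner 1250 [0.78519031 0.09565552 0.13967981] ((785.4483642578125, 94.98159790039062), (57.92542266845703, 149.57611083984375), 20.83232879638672)
0.04 [ 8 15 14 18 15 15 21 16 15 26 19 20 18 18 16 21 22 19] [0.555 0.008 0.046]
0.07 [ 0  0  0  0  9  7 14 15 23 26 28 25 20 15  5  1  8  0] [0.578 0.015 0.082]
0.1 [ 0  0  0  0 11  9 21 30 37 44 44 45 37 23 11 11 11  0] [0.579 0.018 0.123]
0.14 [ 0  0  0  0  6 11 13 16 23 22 22 21 20 18 11 15 12  0] [0.575 0.019 0.15 ]
scene scanner 1278 [0.79348966 0.09358407 0.13844968] ((786.0845947265625, 95.24176025390625), (57.09537124633789, 149.37261962890625), 21.073205947875977)
0.04 [ 0  0  1  0  3 10 18 30 34 36 31 23  8  0  0  0  0  0] [0.585 0.006 0.055]
0.07 [ 0  0  0  0  1 12 17 33 34 38 32 19  9  0  0  9  7  0] [0.584 0.008 0.088]
0.1 [ 0  0  0  0  5 20 42 56 65 73 60 39 15  3 41 65 39  0] [0.574 0.014 0.126]
0.14 [ 0  0  0  0  8 11 17 23 26 28 26 18 12  8 18 21 16  0] [0.574 0.015 0.147]
```

View pics/crop1.png

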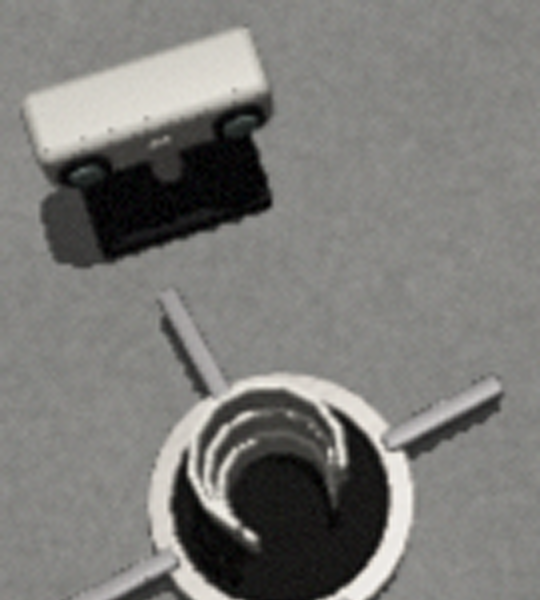

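```bash
cat >> h.py <<'E'
from scipy.optimize import least_squares
AX=np.array([.5556,.005]); EYE=np.array([.7855,.095])-.029*np.array([.934,.357])
def gap(show=True):
    out=[]
    for n in("top","scene"):
        p,d=camera(n); W=cloud(n,d)
        r=np.hypot(W[...,0]-AX[0],W[...,1]-AX[1])
        B=W[(W[...,2]>.140)&(W[...,2]<.156)&(r<.07)][:,:2]
        f=least_squares(lambda q:np.hypot(*(B-q).T)-.0435,AX,loss="soft_l1",f_scale=.002).x
        rr=np.hypot(*(B-f).T); B=B[abs(rr-.0435)<.006]
        a=np.sort(np.degrees(np.arctan2(*(B-f).T[::-1]))); g=np.diff(np.r_[a,a[0]+360]); i=g.argmax()
        mid=a[i]+g[i]/2; v=EYE-f; off=(np.degrees(np.arctan2(v[1],v[0]))-mid+180)%360-180
        print(n,"centre",f.round(4),"gap mid",mid.round(1),"width",g[i].round(1),"to turn ccw",off.round(1),"eye bearing",np.degrees(np.arctan2(v[1],v[0])).round(1))
        out.append(off)
        cv2.imwrite(f"pics/last_{n}.png",p)
    return out
from scipy.spatial.transform import Rotation as Ro
def pose(b,r=.135,tip=.024):
    b=np.radians(b); a=b+np.pi/2; p=[AX[0]+r*np.cos(b),AX[1]+r*np.sin(b),tip+env.nose_length]
    return np.array(p),np.array([0,np.cos(a/2),np.sin(a/2),0])
def stroke(b0,b1,v=.05):
    p,q=pose(b0); hi=p.copy(); hi[2]=.30
    env.reach(hi,q); 
    if env.movel(p,.15,stop_force=6): print("hit descending",env.get_state()["tcp_pos"]); return
    for b in np.linspace(b0,b1,int(np.ceil(abs(b1-b0)/10))+1)[1:]:
        p,q=pose(b); env.movel(p,v,rot=q)
    print("force",env.get_state()["force"])
    p,q=pose(b1-6); env.movel(p,.05,rot=q); p[2]=.30; env.movel(p,.2)
    print("t",env.get_state()["time"])
E
python3 - <<'E'
from h import *
gap(); print("eye",EYE, np.hypot(*(EYE-AX)))
for b in(-130,-120,-80,-34):
    p,q=pose(b); print(b,kin.inverse_kinematics(p,q)); p[2]=.3; print(kin.inverse_kinematics(p,q) is not None)
E
```

```text
top centre [0.5584 0.0088] gap mid 212.6 width 105.6 to turn ccw 168.2 eye bearing 20.8
scene centre [0.558  0.0091] gap mid 211.9 width 100.2 to turn ccw 168.8 eye bearing 20.7
eye [0.758414 0.084647] 0.2178925496775876
-130 [-0.69172213  0.80434841  1.05060983  2.21110688 -1.06983556  0.79328665
 -1.17213549]
True
-120 [-0.65629958  0.8305816   1.05051396  2.16185988 -1.0641863   0.82221221
 -0.99732094]
True
-80 [-0.27161938  0.67598171  0.52127279  1.92574026 -0.52100409  0.67635725
 -0.8258968 ]
True
-34 [-0.40052842  0.80073538  0.61414804  1.73134992 -0.60877388  0.80870282
 -0.08903589]
True
```

```bash
python3 - <<'E'
from h import *
env.grip(0.0,20)
p=np.array(env.get_state()["tcp_pos"]); p[2]=.40
env.movel(p,.25)
p,q=pose(-76); p[2]=.40; env.reach(p,q); print(env.get_state()["tcp_pos"])
stroke(-76,-28)
gap()
E
```

```text
[ 0.58863202 -0.12492867  0.3998295 ]
force [-0.55378866  0.15638258  0.55590864]
t 11.1083
top centre [0.5587 0.0077] gap mid 67.7 width 170.4 to turn ccw -46.6 eye bearing 21.1
scene centre [0.5587 0.0081] gap mid -111.6 width 100.8 to turn ccw 132.6 eye bearing 21.0
```

View pics/last_scene.png

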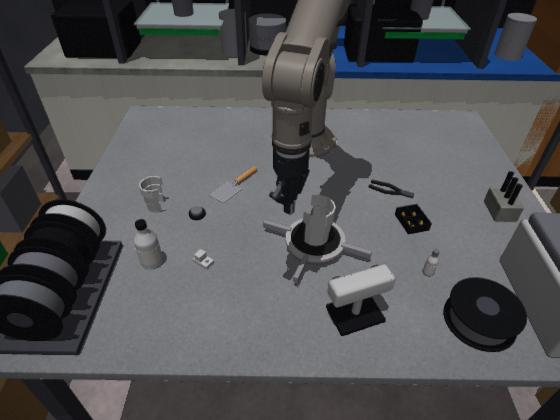

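```bash
python3 - <<'E'
from h import *
stroke(-126,-28)
p,q=pose(-126); p[2]=.3; env.reach(p,q)
gap(); print(env.get_state()["time"])
E
```

```text
force [-0.40080591 -0.1591286  -0.22864816]
t 21.6583
top centre [0.5612 0.0073] gap mid 286.0 width 212.5 to turn ccw 95.4 eye bearing 21.4
scene centre [0.5606 0.0081] gap mid -20.6 width 103.0 to turn ccw 41.8 eye bearing 21.2
23.0833
```

```bash
python3 - <<'E'
from h import *
stroke(-128,-76.2)
B=onplane("top",374,258,.022); print("btn",B)
q=pose(-76)[1]
env.reach([B[0],B[1],.25],q)
gap(); print(env.get_state()["time"])
# refine the button from the first top picture
d=np.load("top0.npy"); W=cloud("top",d)
m=(np.hypot(W[...,0]-B[0],W[...,1]-B[1])<.05)&(W[...,2]>.017)&(W[...,2]<.035); print(m.sum(),W[m].mean(0))
p=cv2.imread("pics/last_top.png")
p0=cv2.imread("pics/top0.png")[235:285,345:405]
x=cv2.resize(p0,(480,400),interpolation=cv2.INTER_CUBIC); y=cv2.resize(p[140:270,165:300],(415,400),interpolation=cv2.INTER_CUBIC)
cv2.imwrite("pics/c2.png",np.hstack([x[:,60:440],y]))
E
```

```text
force [ 0.09447025  0.24103003 -0.49582053]
t 29.7917
btn [ 0.43786089 -0.34652747  0.022     ]
top centre [0.5618 0.0084] gap mid 23.6 width 102.8 to turn ccw -2.4 eye bearing 21.2
scene centre [0.5615 0.0087] gap mid 22.4 width 105.0 to turn ccw -1.3 eye bearing 21.1
30.9167
166 [ 0.43916195 -0.34706207  0.0226391 ]
```

View pics/c2.png

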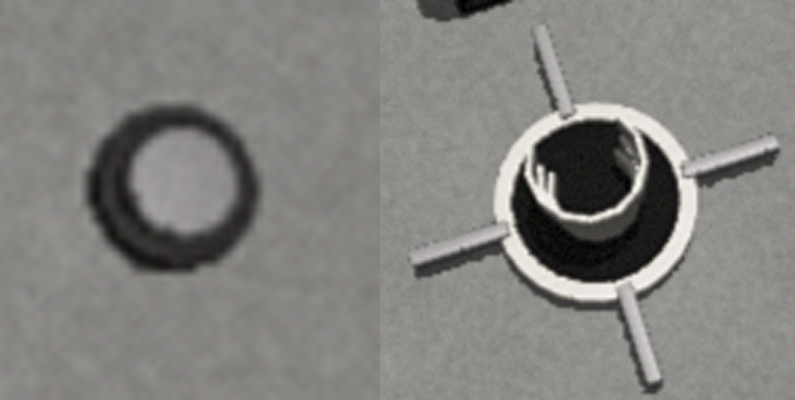

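The right crop shows the gap facing up-left towards the scanner. The left crop has the button cap centre at about (375.6, 257.5) in the top picture. Next I press the button.

```bash
python3 - <<'E'
from h import *
B=onplane("top",375.6,257.5,.022); print(B)
n=env.nose_length
env.movel([B[0],B[1],.035+n],.15)
hit=env.movel([B[0],B[1],.013+n],.015,stop_force=12)
s=env.get_state(); print(hit,s["tcp_pos"][2]-n,s["force"])
env.dwell(.3); s=env.get_state(); print(s["tcp_pos"][2]-n,s["force"])
env.movel([B[0],B[1],.25],.1); env.dwell(.3)
gap(); print(env.get_state()["time"])
d=camera("top")[1]; 
W=cloud("scene",camera("scene")[1]); m=np.hypot(W[...,0]-B[0],W[...,1]-B[1])<.012; print("btn z",np.nanmedian(W[m][:,2]))
E
```

```text
[ 0.43925844 -0.35055508  0.022     ]
True 0.01610843155580559 [-1.04576785  1.24899536  6.95989544]
0.016090086544034404 [-0.11160442  0.32236645  8.32876012]
top centre [0.5618 0.0084] gap mid 22.5 width 101.2 to turn ccw -1.3 eye bearing 21.2
scene centre [0.5614 0.0088] gap mid 21.4 width 101.9 to turn ccw -0.3 eye bearing 21.1
35.6583
btn z 0.22866596050837795
```

Fingertip reached 16.1 mm (full travel, 8 N), the button has been let go, and the gap still faces the scanner.

```bash
python3 -c "
from h import *
print(job.job_done())"
```

```text
the job is handed in; nothing more can be done
None
```

I turned the brace's open side to within about 2° of the scanner by camera, pressed the start button fully down and released it, then handed the job in; no verdict came back.

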